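# Click the dose counter up to its peg

## Robot

A 6-joint arm with a two-finger parallel gripper is mounted at the origin on the work surface. World frame = base frame: x ahead of the robot, y to its left, z up, the work surface at z = 0. Lengths are in m, angles in rad, forces in N, time in s.
With the tool pointing down it reaches from about 0.425 to 0.95 m from the base axis. Payload 3.5 kg.
Tool frame: the origin (TCP) lies at the very end of the fingers, on their centre line; the grasp point (between the pads) lies 19 mm behind it; z points along the fingers, y is the line along which they close (so a half turn about z gives the same grasp; the last joint's range is limited). The gripper opens to 85 mm and grips with 20 to 120 N. Pads are 22 mm wide; open, the fingers measure 114 mm over their backs; the gripper's body (76 mm by 85 mm) begins 54 mm behind the grasp point. The pads swing forward as they close: fully open they stand 13 mm farther back than shut.
Start: joints at [1.185, 0.286, 1.577, -0, 1.279, -0.15], TCP at [0.158, 0.656, 0.231] pointing down, gripper open.
Joint ranges: [-2.77, 2.77], [-0.9, 2.22], [0.21, 2.48], [-1.53, 4.67], [0.24, 2.81], [-2.84, 2.84]. Speed limits (rad/s): [2.79, 2.79, 3.14, 3.14, 3.14, 3.14].

## Interface

Orientations are given as a unit quaternion [w, x, y, z].
In Python, from rig import telemetry, optics, bot gives the robot as it stands. The module is installed in compiled form; this text tells all that it offers.
- The arm moves only by the tool carry_out, never from a script. Its argument "targets" is one flat list of numbers, 7 for each row, row after row: the shift along the tool's x, y, z in m, then the turn, a rotation vector about the tool's x, y, z in degrees, then the opening, from -1 (shut) to 1 (fully open), so that 0 is half open. A call has 1 to 20 rows; each row is the pose to reach, as a shift and turn from the pose commanded when the call began, along the tool's axes at that moment; what a row does not reach only later rows make up. A row lasts 1/10 s, in which the tool goes at most 50 mm and 8.59 degrees, less where a joint would pass 70% of its speed; a pose out of reach is approached as far as the arm can. A call with a gripper value outside its range is refused whole. The fingers move at their own pace and stop on an object; the grip force is fixed at half the most. Time passes only in rows, so rows that repeat a pose let the fingers close. It gives the time, the measured TCP pose, the force, the opening and the grip force at its end, in the units of the state.
- telemetry.get_obs(): the state, without advancing time (a new reading comes with each control period).
- optics.capture(name): name is "side" or "top"; returns a dict with "img" (420x560x3 uint8, red, green, blue), "mtx" (3x3 intrinsics, pixels), "dist_coeffs" ([k1, k2, p1, p2, k3] as OpenCV has them; the pictures are not rectified), "position" and "attitude" of the camera in the world. Camera axes: x right, y down, z forward; pixel columns grow to the right and rows downward; lengths in m; the calibration is good to about 2 mm. A picture is of the moment at which its call begins. There is no depth.
- bot.hand_in(): hands the job in; it is judged then, once.
The state is a dict: "time_s": time; "joints": joint angles; "dq": joint speeds; "effort": joint torques, N m; "position": TCP position; "eef_rot": TCP orientation; "contact_force": force on the tool from outside, world axes, zero at the start; "torque": the same for the moment, N m; "gripper_width": opening from 0.0 (shut) to 1.0 (fully open); "gripper_force": force on a finger pad.
Only numpy, scipy, OpenCV 4.12 (cv2) and the standard library are available. Lean on these libraries where they do the work, as an engineer would, in place of code of your own. Each camera call takes 0.05 s, during which the arm holds its last target. There are 200 camera calls.

## Task

Bring the dose counter (the larger wheel, with six lugs) up to its mark for the next clinic: with a fingertip, gently flick the edge of its wheel anticlockwise as seen from above, click by click; let it come to rest one click short, then give the last click, so that the ridge on the wheel points at the black marker peg. Do not run past the peg, do not turn the smaller four-lugged wheel, and do not pick up or disturb anything else on the table.

Things in the scene. Friction and masses are not known exactly. Their poses are not given: they have to be found in the camera images.
- counter: Dose counter: green round base plate, 156 mm across, 15 mm thick, fixed to the table, with a flat white six-lugged wheel on a 32 mm thick column. Origin under the plate on the wheel's vertical axis; z up, x axis away from the robot (world +x, give or take 20 degrees). The wheel lies 34 to 48 mm above the table, 19 mm of free air below it.
- counter_hub (a point): On the counter wheel's axis, level with its upper face, 48 mm above the table. Disc radius 38 mm; six lugs, 10 mm wide with round ends, reach a radius of 56 mm, 60 degrees apart (about 44 mm free between tips). A black straight ridge, 7 mm wide, 6 mm proud of the upper face, runs from a low hub cap along one lug to its end.
- tally_ridge_end (a point): outer end of the ridge on the counter's wheel, 54 mm from the axis, level with the wheel's upper face; turns with the wheel. At the start it points towards the robot (along the counter's -x axis).
- peg_top (a point): Centre of the 16 mm ball on the fixed black marker peg, 60 mm above the table. The peg (10 mm thick) stands in one of three holes of the base plate, 67 mm from the axis, just outside the wheel on the side away from the robot: on the counter's x axis or 60 degrees either side of it. The two other holes have flat black plugs.
- tally (a joint): Counter wheel angle, rad, 0 at the start, growing anticlockwise seen from above. A sprung detent holds it at every 60 degrees (1.047 rad); it starts at rest in one, with the ridge 2, 3 or 4 clicks short of the peg. Needs about 3 N at the edge; pushed past half a click it snaps on to the next and stays. It can overrun the peg; backwards it is stopped before half a click.
- selector_hub (a point): On the axis of a second, smaller stand, at its wheel's upper face 48 mm above the table: green base plate 110 mm across, white wheel 72 mm across with only four lugs, a ridge, and a square post at its rim; fixed on the other side, left or right of the counter. Leave its wheel as it is.
- small_wheel (a joint): Angle of the smaller stand's four-lugged wheel in rad, about 0 at the start; it has no clicks and turns with slight friction.
- cup0: paper cup of wrapped sticks, 68 mm across, about 100 mm high with its sticks, at the back of the work area; origin at its underside; leave alone
- cup1: as cup0
- cup2: as cup0
- tape: roll of grey tape lying flat, 54 mm across, 24 mm high, between the two stands; leave alone
- vial: amber vial, 26 mm across, 48 mm high, between the two stands, nearer the robot; leave alone
- spray: white bottle with a blue cap, 56 mm across, 130 mm high, on the left; leave alone
- dish: open steel dish 100 x 170 x 30 mm, on the right; leave alone
- ampoules: small carton 70 x 45 x 30 mm, on the left; leave alone
Things that resemble listed ones, but are neither listed nor needed, are in the scene too. Leave any blue look-alike of the part that bears selector_hub alone. Leave any purple look-alike of the counter alone.

How it is judged:
On the way, in this order (a step that is already met when the one before it is completed fails the run):
1. the counter's wheel has come to rest one click short of the peg (((y of peg_top in the frame of counter below -0.03 m and value of joint tally between 0.8472 and 1.2472 rad) or (y of peg_top in the frame of counter above 0.03 m and value of joint tally between 2.9416 and 3.3416 rad) or (not (y of peg_top in the frame of counter below -0.03 m or y of peg_top in the frame of counter above 0.03 m) and value of joint tally between 1.8944 and 2.2944 rad)) and value of joint small_wheel between -0.25 and 0.25 rad), for 0.2 s.
2. the ridge points at the peg (((y of peg_top in the frame of counter below -0.03 m and value of joint tally between 1.9444 and 2.2444 rad) or (y of peg_top in the frame of counter above 0.03 m and value of joint tally between 4.0388 and 4.3388 rad) or (not (y of peg_top in the frame of counter below -0.03 m or y of peg_top in the frame of counter above 0.03 m) and value of joint tally between 2.9916 and 3.2916 rad))), for 0.2 s.
At the end, for the whole second after the job is handed in: The counter's wheel is at rest with its ridge pointing at the peg, within 0.12 rad (7 degrees), reached with a rest of at least 0.2 s at the click before; the smaller wheel is within 0.25 rad of its zero (((y of peg_top in the frame of counter below -0.03 m and value of joint tally between 1.9744 and 2.2144 rad) or (y of peg_top in the frame of counter above 0.03 m and value of joint tally between 4.0688 and 4.3088 rad) or (not (y of peg_top in the frame of counter below -0.03 m or y of peg_top in the frame of counter above 0.03 m) and value of joint tally between 3.0216 and 3.2616 rad)) and velocity of joint tally between -0.1 and 0.1 rad/s and value of joint small_wheel between -0.25 and 0.25 rad); the robot touches nothing.
It fails at once if the counter's wheel is turned past the peg by more than half a click ((y of peg_top in the frame of counter below -0.03 m and value of joint tally above 2.6444 rad) or (y of peg_top in the frame of counter above 0.03 m and value of joint tally above 4.7388 rad) or (not (y of peg_top in the frame of counter below -0.03 m or y of peg_top in the frame of counter above 0.03 m) and value of joint tally above 3.6916 rad)).
It fails at once if the smaller wheel is turned (not (value of joint small_wheel between -0.25 and 0.25 rad)).
It fails at once if the counter is pressed or pushed roughly (over 40 N) (contact force between the fingers and counter above 40 N).
It fails at once if the counter is pushed with the arm or the gripper's body instead of a finger (contact force between the arm and counter above 3 N).
It fails at once if something else on the table is lifted or pushed more than 25 mm, or tipped over (distance of any of cup0, cup1, cup2, tape, vial, spray, dish, ampoules from where it was at the start of the episode above 0.025 m or angle between any of cup0, cup1, cup2, tape, vial, spray, dish, ampoules's own z axis and vertical above 0.5 rad).
It also fails if it takes over 72 s, if anything falls off the work surface, if the arm or the gripper's body presses on something with over 40 N, if the wrist force passes 120 N, or if a joint passes its speed limit or range.

## Working session

There is one attempt and no reset: what is moved stays moved. The work goes in short steps, Python scripts to look and compute and a tool call to move; the robot and the scene stay as the last step left them, time stands still between calls to the robot, and variables do not carry over. Pictures are saved under pics/ and viewed, at most 10 in all, crops included, and the job is handed in when it is done.

Besides the shell and the picture viewer there is one more tool, called by a JSON object that holds its "api" and its "payload". carry_out: Moves the arm, as the interface text tells. Its arguments: {"type":"object","properties":{"targets":{"type":"array","items":{"type":"number"}}},"required":["targets"]}

```bash
mkdir -p pics; python3 - <<'E'
from rig import telemetry, optics, bot
import cv2
for n in("top","side"):
    c=optics.capture(n); cv2.imwrite(f"pics/{n}0.png",c["img"][:,:,::-1]); print(n,c["mtx"],c["dist_coeffs"],c["position"],c["attitude"])
print(telemetry.get_obs())
E
```

```text
top [[379.96575377   0.         281.44016985]
 [  0.         379.96575377 210.97431548]
 [  0.           0.           1.        ]] [0.02318145 0.         0.         0.         0.        ] [ 0.47144368 -0.00635473  1.09407315] [ 0.02326685 -0.70111948  0.71253667 -0.01347695]
side [[398.78570968   0.         281.59135866]
 [  0.         398.78570968 204.9515413 ]
 [  0.           0.           1.        ]] [0.03182221 0.         0.         0.         0.        ] [ 0.11786211 -0.69584177  0.67713733] [-0.43468591  0.85945869 -0.23461819  0.13165571]
{'time_s': 0.1, 'joints': array([ 1.18497738e+00,  2.87146651e-01,  1.57803695e+00, -1.43900203e-05,
        1.27861287e+00, -1.50004704e-01]), 'dq': array([-2.26014994e-03, -1.25093486e-03, -3.21947203e-03, -2.96182483e-05,
        4.59876632e-04,  2.89145349e-04]), 'effort': array([-5.31358146e-04, -4.07300019e+01, -2.93698025e+01, -1.80324532e-04,
        3.44086729e-03, -9.87133404e-06]), 'position': array([0.15745275, 0.655762  , 0.23003567]), 'eef_rot': array([-2.85053232e-04,  1.17631983e-01,  9.93056646e-01, -1.06442176e-03]), 'contact_force': array([-0.15207306, -0.13887192,  0.07163976]), 'torque': array([-0.00204888,  0.00914922,  0.05228427]), 'gripper_force': 0.0, 'gripper_width': 1.003615405708543}
```

View pics/top0.png

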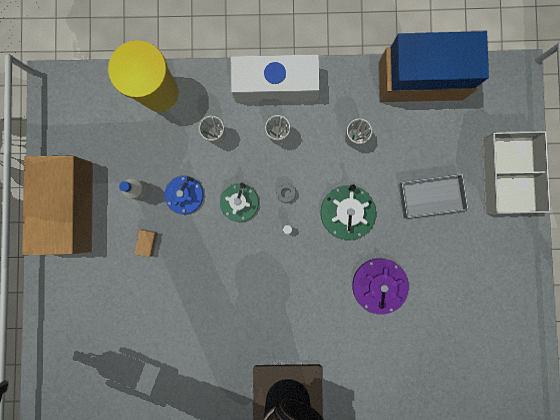

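View pics/side0.png

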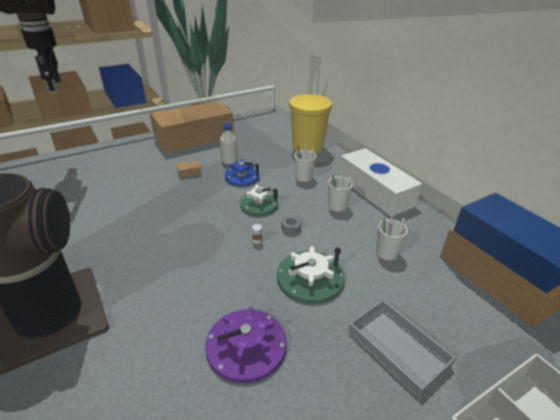

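Candidates are the large green six-lug stand at top (349,212), the small green four-lug stand (239,202), the blue look-alike (184,195) and the purple look-alike (381,286). By the description it's the large green one. In the side view its peg is around (337,252). Next I'll take a close crop and measure.

```bash
cat > h.py <<'E'
from rig import telemetry, optics, bot
import numpy as np, cv2
from scipy.spatial.transform import Rotation as R
def ray(c,uv):
    p=cv2.undistortPoints(np.array([[uv]],float),c["mtx"],c["dist_coeffs"])[0,0]
    q=c["attitude"]; M=R.from_quat([q[1],q[2],q[3],q[0]])
    return np.array(c["position"]),M.apply([p[0],p[1],1])
def onz(c,uv,z):
    o,d=ray(c,uv); return o+d*(z-o[2])/d[2]
def px(c,P):
    q=c["attitude"]; M=R.from_quat([q[1],q[2],q[3],q[0]]).inv()
    return cv2.projectPoints(M.apply(np.atleast_2d(P)-c["position"])[:,None],np.zeros(3),np.zeros(3),c["mtx"],c["dist_coeffs"])[0][:,0]
def plate(c,roi):
    x0,y0,x1,y1=roi; hsv=cv2.cvtColor(c["img"],cv2.COLOR_RGB2HSV)
    m=cv2.inRange(hsv,(60,70,20),(95,255,200)); k=np.zeros_like(m); k[y0:y1,x0:x1]=m[y0:y1,x0:x1]
    pts=cv2.findNonZero(k); h=cv2.convexHull(pts); return cv2.fitEllipse(h)
E
python3 - <<'E'
from h import *
c=optics.capture("top")
for roi in((310,175,390,250),(212,175,266,230)):
    e=plate(c,roi); print(e, onz(c,e[0],0.015))
s=optics.capture("side")
e=plate(s,(265,235,355,310)); print(e,onz(s,e[0],0.015))
a=cv2.resize(c["img"][170:255,305:395],None,fx=6,fy=6,interpolation=cv2.INTER_CUBIC)
cv2.imwrite("pics/c1.png",a[:,:,::-1])
E
```

```text
((347.8795166015625, 212.23716735839844), (53.71537780761719, 54.75143051147461), 99.12144470214844) [ 0.52100043 -0.18010924  0.015     ]
((238.7610626220703, 202.25779724121094), (37.312110900878906, 37.842041015625), 98.54940795898438) [0.55458901 0.12943437 0.015     ]
((310.0937194824219, 277.0396728515625), (49.191226959228516, 66.1917495727539), 98.1324691772461) [ 0.51518248 -0.19282918  0.015     ]
```

View pics/c1.png

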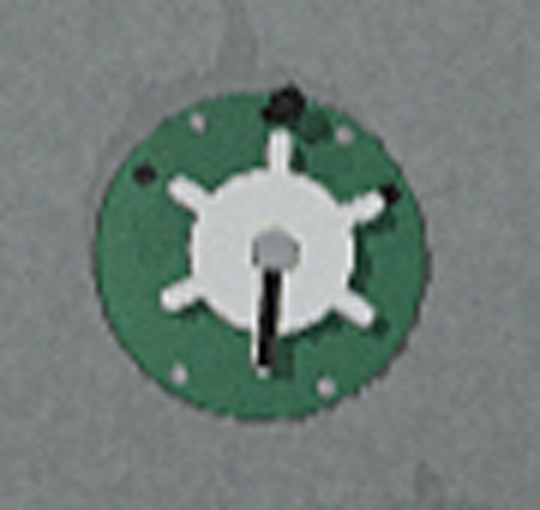

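The crop confirms it: six lugs, black ridge towards the robot (end at about px 349,230), hub at about (350.7,211.7). The peg is at the top (352.5,187) with flat plugs at both sides, so the peg is on the x axis, 3 clicks away.

```bash
python3 - <<'E'
from h import *
c=optics.capture("top");s=optics.capture("side")
e=plate(c,(310,175,390,250)); print("plate",onz(c,e[0],0.012))
def wheel(c,roi,z):
    x0,y0,x1,y1=roi; g=c["img"][y0:y1,x0:x1]; hsv=cv2.cvtColor(g,cv2.COLOR_RGB2HSV)
    m=cv2.inRange(hsv,(0,0,165),(180,45,255)); n,l,st,ce=cv2.connectedComponentsWithStats(m)
    i=1+np.argmax(st[1:,4]); h=cv2.findContours((l==i).astype(np.uint8),0,1)[0][0]
    P=np.array([onz(c,p[0]+[x0,y0],z)[:2] for p in h]); 
    (cx,cy),r=cv2.minEnclosingCircle(P.astype(np.float32)); return cx,cy,r
print("wheel top",wheel(c,(310,175,390,250),.048),"side",wheel(s,(265,235,355,310),.048))
H=onz(c,(350.7,211.7),.052);r=onz(c,(349.2,230),.054);p=onz(c,(352.5,187.2),.06)
print(H,r,p); 
for v in(H-r,p-H,p-r): print(np.degrees(np.arctan2(v[1],v[0])),np.linalg.norm(v[:2]))
print("hub seen in side from top est",px(s,[[.521,-.187,.048],[.521,-.18,.048]]))
E
```

```text
plate [ 0.52118893 -0.18060031  0.012     ]
wheel top (0.521419107913971, -0.1806420087814331, 0.05481032654643059) side (0.5228084325790405, -0.18276821076869965, 0.05618278309702873)
[ 0.52064627 -0.18187712  0.052     ] [ 0.47070243 -0.17620053  0.054     ] [ 0.58700458 -0.18708049  0.06      ]
-6.484383375075121 0.05026540873827248
-4.483571731269838 0.06656199981293826
-5.344414162163143 0.11680994726179046
hub seen in side from top est [[311.70220786 264.02200113]
 [309.9258488  262.10669201]]
```

{"api": "carry_out", "payload": {"targets": [-0.326,-0.236,0,0,0,75,-1,-0.326,-0.236,0,0,0,75,-1,-0.326,-0.236,0,0,0,75,-1,-0.326,-0.236,0,0,0,75,-1,-0.326,-0.236,0,0,0,75,-1,-0.326,-0.236,0,0,0,75,-1,-0.326,-0.236,0,0,0,75,-1,-0.326,-0.236,0,0,0,75,-1,-0.326,-0.236,0,0,0,75,-1,-0.542,-0.671,0,0,0,165,-1,-0.542,-0.671,0,0,0,165,-1,-0.542,-0.671,0,0,0,165,-1,-0.542,-0.671,0,0,0,165,-1,-0.542,-0.671,0,0,0,165,-1,-0.542,-0.671,0,0,0,165,-1,-0.542,-0.671,0,0,0,165,-1,-0.542,-0.671,0,0,0,165,-1,-0.542,-0.671,0,0,0,165,-1,-0.542,-0.671,0,0,0,165,-1,-0.542,-0.671,0,0,0,165,-1]}}

```text
time_s: 2.3
position: [0.5285, -0.1271, 0.2315]
eef_rot: [0.001, 1.0, 0.008, 0.0]
contact_force: [-1.1, -0.3, -0.5]
gripper_width: -0.001
gripper_force: 0.0
```

```bash
cat >> h.py <<'E'
HUB=np.array([.5215,-.1815]); RAD=.058
def tgt(th,z,r=RAD):
    "shift and turn from the measured pose to finger at angle th (deg), tool y pointing inwards"
    o=telemetry.get_obs(); q=o["eef_rot"]; M=R.from_quat([q[1],q[2],q[3],q[0]]); t=np.radians(th)
    P=np.r_[HUB+r*np.array([np.cos(t),np.sin(t)]),z]
    y=-np.array([np.cos(t),np.sin(t),0]); zz=np.array([0,0,-1.]); x=np.cross(y,zz)
    T=R.from_matrix(np.c_[x,y,zz])
    return np.round(np.r_[M.inv().apply(P-o["position"]),np.degrees((M.inv()*T).as_rotvec())],4)
E
python3 - <<'E'
from h import *
o=telemetry.get_obs();print(o["position"],o["joints"]); print(tgt(84.5,.10))
E
```

```text
[ 0.528485   -0.12710339  0.23146754] [-4.22231006e-01 -4.53420098e-03  1.90070809e+00 -1.14115946e-03
  1.24425106e+00  1.13240699e+00]
[-1.4000e-03 -3.6000e-03  1.3150e-01  8.2500e-02 -3.9000e-02  6.4467e+00]
```

{"api": "carry_out", "payload": {"targets": [-0.001,-0.004,0.04,0,0,6,-1,-0.001,-0.004,0.08,0,0,6,-1,-0.001,-0.004,0.11,0,0,6,-1,-0.001,-0.004,0.13,0,0,6,-1,-0.001,-0.004,0.13,0,0,6,-1,-0.001,-0.004,0.13,0,0,6,-1]}}

```text
time_s: 2.9
position: [0.527, -0.1188, 0.1017]
eef_rot: [0.0, 0.999, -0.039, 0.0]
contact_force: [-0.1, 0.1, 1.0]
gripper_width: 0.0
gripper_force: 0.0
```

```bash
python3 - <<'E'
from h import *
c=optics.capture("top");s=optics.capture("side")
f=lambda i:cv2.resize(i,None,fx=4,fy=4,interpolation=cv2.INTER_CUBIC)
a=np.hstack([f(c["img"][160:260,300:395]),f(s["img"][215:315,260:360])])
cv2.imwrite("pics/c2.png",a[:,:,::-1]); o=telemetry.get_obs();print(o["position"],o["contact_force"],tgt(84.5,.03),px(s,o["position"]),px(c,o["position"]))
E
```

```text
[ 0.52808457 -0.11928439  0.10326925] [0.23835826 0.4108121  0.28872549] [-9.000e-04  4.500e-03  7.330e-02  6.240e-02 -1.859e-01  9.932e-01] [[298.93199532 227.13887722]] [[329.83144505 208.26366773]]
```

View pics/c2.png

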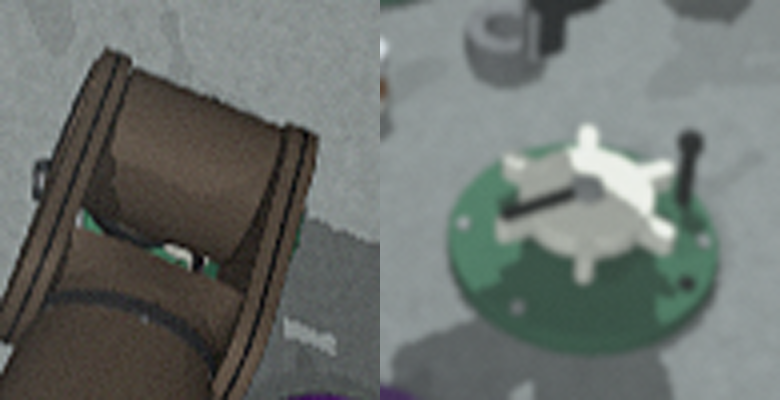

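Side crop: the fingertip is at about (302,228), as projected, beyond the wheel and between lugs; the ridge is still towards the robot. I'll descend and recheck the offset before entering the gap.

{"api": "carry_out", "payload": {"targets": [-0.001,0.0045,0.02,0,0,1,-1,-0.001,0.0045,0.036,0,0,1,-1,-0.001,0.0045,0.036,0,0,1,-1,-0.001,0.0045,0.036,0,0,1,-1,-0.001,0.0045,0.036,0,0,1,-1]}}

```text
time_s: 3.5
position: [0.5267, -0.1236, 0.0671]
eef_rot: [0.001, 0.999, -0.048, 0.001]
contact_force: [-0.3, 0.6, 0.1]
gripper_width: 0.0
gripper_force: 0.0
```

```bash
python3 - <<'E'
from h import *
s=optics.capture("side")
f=lambda i:cv2.resize(i,None,fx=6,fy=6,interpolation=cv2.INTER_CUBIC)
cv2.imwrite("pics/c3.png",f(s["img"][215:315,260:360])[:,:,::-1]); o=telemetry.get_obs();print(o["position"],o["contact_force"],tgt(84.5,.03),px(s,o["position"]))
E
```

```text
[ 0.52661039 -0.12358585  0.0670451 ] [-0.53617175 -0.03618093  0.60264056] [ 4.000e-04  1.000e-04  3.700e-02  5.520e-02 -1.678e-01 -1.400e-03] [[298.67105922 240.46713538]]
```

View pics/c3.png

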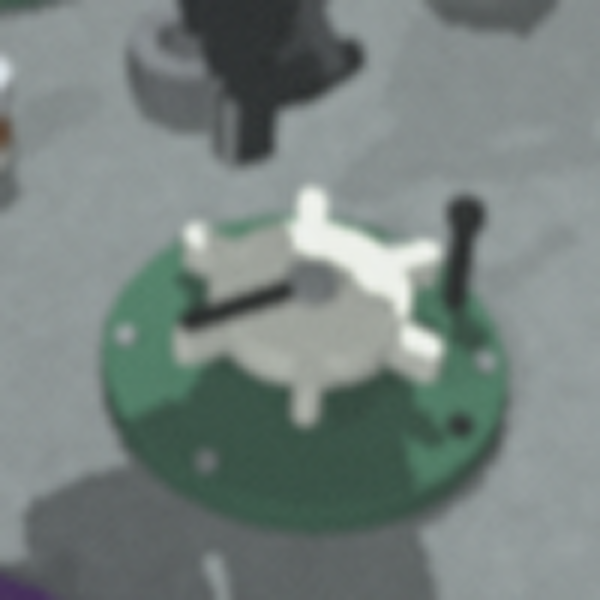

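Fingertip at about (300,242) in the full picture, midway between the two far-left lugs (white tips near (312,248) and (292,255)). Descending into the gap.

{"api": "carry_out", "payload": {"targets": [0,0,0.012,0,0,0,-1,0,0,0.024,0,0,0,-1,0,0,0.036,0,0,0,-1,0,0,0.036,0,0,0,-1,0,0,0.036,0,0,0,-1]}}

```text
time_s: 4.05
position: [0.5248, -0.1229, 0.0283]
eef_rot: [-0.0, 0.999, -0.048, -0.001]
contact_force: [0.2, -0.5, -0.3]
gripper_width: -0.001
gripper_force: 0.0
```

{"api": "carry_out", "payload": {"targets": [-0.003,0,0,0,0,-3,-1,-0.006,0.0003,0,0,0,-6,-1,-0.009,0.0007,0,0,0,-9,-1,-0.012,0.0013,0,0,0,-12,-1,-0.015,0.002,0,0,0,-15,-1,-0.018,0.0028,0,0,0,-18,-1,-0.021,0.0039,0,0,0,-21,-1,-0.0235,0.005,0,0,0,-24,-1,-0.0265,0.0063,0,0,0,-27,-1,-0.029,0.0078,0,0,0,-30,-1,-0.0315,0.0094,0,0,0,-33,-1,-0.034,0.011,0,0,0,-36,-1,-0.0365,0.013,0,0,0,-39,-1,-0.039,0.015,0,0,0,-42,-1,-0.041,0.017,0,0,0,-45,-1,-0.043,0.019,0,0,0,-48,-1,-0.045,0.0215,0,0,0,-51,-1,-0.047,0.024,0,0,0,-54,-1,-0.0485,0.0265,0,0,0,-57,-1,-0.05,0.029,0,0,0,-60,-1]}}

```text
time_s: 6.05
position: [0.4734, -0.1475, 0.0299]
eef_rot: [0.001, 0.889, 0.459, 0.0]
contact_force: [0.5, 0.1, -0.2]
gripper_width: 0.004
gripper_force: 0.0
```

```bash
python3 - <<'E'
from h import *
s=optics.capture("side")
f=lambda i:cv2.resize(i,None,fx=6,fy=6,interpolation=cv2.INTER_CUBIC)
cv2.imwrite("pics/c4.png",f(s["img"][215:315,260:360])[:,:,::-1]); o=telemetry.get_obs();print(o["position"],o["contact_force"],tgt(144.5,.03))
E
```

```text
[ 0.47315593 -0.14776691  0.02987371] [-0.05447584 -0.1500151  -0.04322613] [ 6.00e-04  9.00e-04 -1.00e-04  6.49e-02  3.40e-03  1.90e-01]
```

View pics/c4.png

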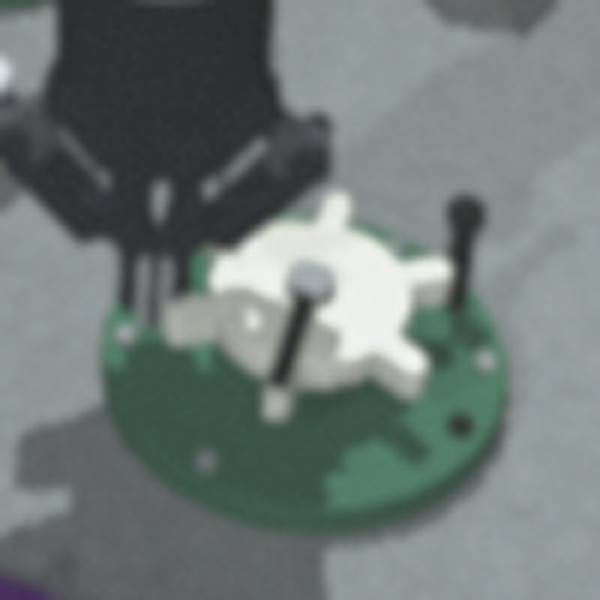

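The ridge end is at about (306,282), a few degrees short of the detent. I'll measure its angle over time.

```bash
cat >> h.py <<'E'
def ridge(s):
    "tally estimate (deg) from black ridge pixels on the wheel in the side view"
    g=cv2.cvtColor(s["img"],cv2.COLOR_RGB2GRAY); P=[]
    for v,u in np.argwhere(g<60):
        p=onz(s,(float(u),float(v)),.054)[:2]-HUB
        if .014<np.hypot(*p)<.048: P.append(p)
    P=np.array(P); m=np.median(P,0); return np.round((np.degrees(np.arctan2(P[:,1],P[:,0]))-174.5)%360,0), np.degrees(np.arctan2(m[1],m[0]))-174.5
E
python3 - <<'E'
from h import *
for i in range(3):
    s=optics.capture("side"); a,m=ridge(s); print(len(a),m%360,np.percentile(a,[10,50,90]),telemetry.get_obs()["contact_force"])
cv2.imwrite("pics/s.png",s["img"][:,:,::-1])
i=cv2.imread("pics/side0.png")[:,:,::-1]; s["img"]=np.ascontiguousarray(i); a,m=ridge(s); print(len(a),m%360)
E
```

```text
97 289.8938078937899 [ 57.  283.  314.6] [0.36169125 0.386341   0.69204001]
95 289.52708642711707 [137.4 283.  315.4] [ 0.14627686 -0.34301837  0.08685735]
97 289.66681798061575 [ 63.  283.  314.6] [0.02073508 0.84335959 0.52260065]
14 7.120159888592639
```

```bash
python3 - <<'E'
from h import *
s=optics.capture("side")
for k in range(2):
    a,m=ridge(s); b=a[(a>0)&(a<110)]if k==0 else (a+180)%360-180; print(sorted(b),np.median(b))
    s["img"]=np.ascontiguousarray(cv2.imread("pics/side0.png")[:,:,::-1])
E
```

```text
[np.float64(62.0), np.float64(62.0), np.float64(62.0), np.float64(62.0), np.float64(62.0), np.float64(62.0), np.float64(62.0), np.float64(63.0), np.float64(63.0), np.float64(63.0), np.float64(63.0)] 62.0
[np.float64(1.0), np.float64(2.0), np.float64(4.0), np.float64(5.0), np.float64(6.0), np.float64(6.0), np.float64(7.0), np.float64(8.0), np.float64(8.0), np.float64(11.0), np.float64(11.0), np.float64(14.0), np.float64(15.0), np.float64(20.0)] 7.5
```

```bash
python3 - <<'E'
from h import *
s=optics.capture("side")["img"]; i=cv2.imread("pics/side0.png")[:,:,::-1]
f=lambda i:cv2.resize(i[240:305,270:350],None,fx=5,fy=5,interpolation=cv2.INTER_CUBIC)
cv2.imwrite("pics/c5.png",np.hstack([f(i),f(s)])[:,:,::-1])
E
```

```text
(no output)
```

View pics/c5.png

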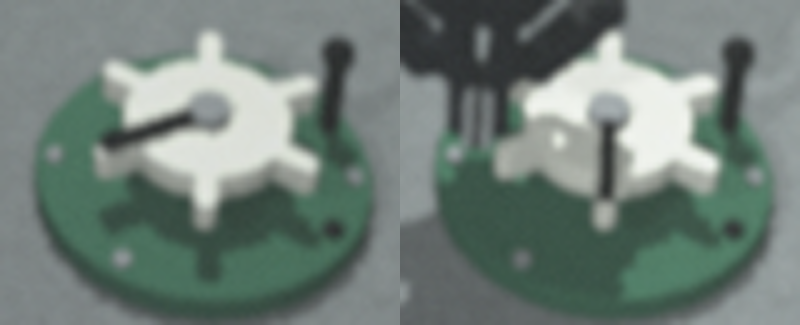

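After settling, the lugs coincide with their starting places and the ridge is exactly one click on (end at about (311,281) full frame). Same arc again, then a rest at click two.

{"api": "carry_out", "payload": {"targets": [-0.003,0,0,0,0,-3,-1,-0.006,0.0005,0,0,0,-6,-1,-0.009,0.001,0,0,0,-9,-1,-0.012,0.0018,0,0,0,-12,-1,-0.015,0.0025,0,0,0,-15,-1,-0.018,0.0033,0,0,0,-18,-1,-0.021,0.0044,0,0,0,-21,-1,-0.0235,0.0055,0,0,0,-24,-1,-0.0265,0.0068,0,0,0,-27,-1,-0.029,0.0083,0,0,0,-30,-1,-0.0315,0.0099,0,0,0,-33,-1,-0.034,0.0115,0,0,0,-36,-1,-0.0365,0.0135,0,0,0,-39,-1,-0.039,0.0155,0,0,0,-42,-1,-0.041,0.0175,0,0,0,-45,-1,-0.043,0.0195,0,0,0,-48,-1,-0.045,0.022,0,0,0,-51,-1,-0.047,0.0245,0,0,0,-54,-1,-0.0485,0.027,0,0,0,-57,-1,-0.05,0.0295,0,0,0,-60,-1]}}

```text
time_s: 8.35
position: [0.4658, -0.2049, 0.0284]
eef_rot: [-0.003, 0.54, 0.842, -0.001]
contact_force: [-5.5, -3.1, -0.2]
gripper_width: -0.001
gripper_force: 2.4
```

{"api": "carry_out", "payload": {"targets": [0,0,0,0,0,0,-1,0,0,0,0,0,0,-1,0,0,0,0,0,0,-1,0,0,0,0,0,0,-1,0,0,0,0,0,0,-1]}}

```text
time_s: 8.85
position: [0.4682, -0.205, 0.0295]
eef_rot: [0.0, 0.541, 0.841, 0.0]
contact_force: [-0.3, 0.1, -0.7]
gripper_width: 0.001
gripper_force: 0.0
```

```bash
python3 - <<'E'
from h import *
s=optics.capture("side"); i=cv2.imread("pics/side0.png")[:,:,::-1]
f=lambda i:cv2.resize(i[240:305,270:350],None,fx=5,fy=5,interpolation=cv2.INTER_CUBIC)
cv2.imwrite("pics/c6.png",np.hstack([f(i),f(s["img"])])[:,:,::-1])
o=telemetry.get_obs();print(o["position"],o["contact_force"],tgt(204.5,.03))
E
```

```text
[ 0.46809438 -0.20498306  0.02949385] [ 0.17155729  0.04401738 -0.10602969] [-0.0008  0.0003 -0.0005  0.0189  0.0199 -0.0068]
```

View pics/c6.png

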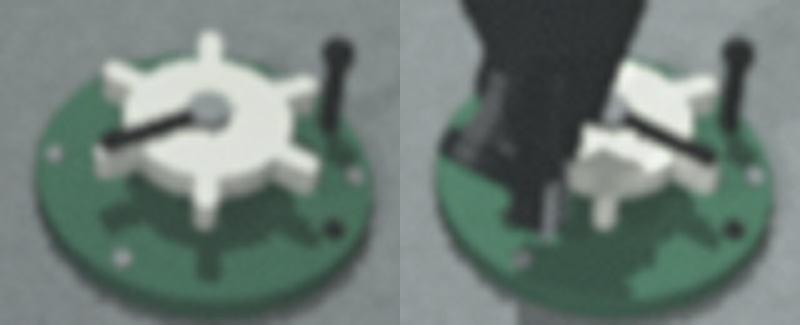

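Two clicks done and rested: the ridge points to (333,272) full frame, one lug short of the peg, with all lugs in their home places. Now the last click.

{"api": "carry_out", "payload": {"targets": [-0.003,0,0,0,0,-3,-1,-0.006,0.0003,0,0,0,-6,-1,-0.009,0.0007,0,0,0,-9,-1,-0.012,0.0013,0,0,0,-12,-1,-0.015,0.002,0,0,0,-15,-1,-0.018,0.0028,0,0,0,-18,-1,-0.021,0.0039,0,0,0,-21,-1,-0.024,0.005,0,0,0,-24,-1,-0.027,0.0063,0,0,0,-27,-1,-0.0295,0.0078,0,0,0,-30,-1,-0.032,0.0094,0,0,0,-33,-1,-0.035,0.011,0,0,0,-36,-1,-0.0375,0.013,0,0,0,-39,-1,-0.0395,0.015,0,0,0,-42,-1,-0.042,0.017,0,0,0,-45,-1,-0.044,0.019,0,0,0,-48,-1,-0.046,0.0215,0,0,0,-51,-1,-0.048,0.024,0,0,0,-54,-1,-0.0495,0.0265,0,0,0,-57,-1,-0.051,0.029,0,0,0,-60,-1]}}

```text
time_s: 10.9
position: [0.5152, -0.2396, 0.029]
eef_rot: [-0.0, 0.047, 0.999, -0.0]
contact_force: [-0.1, -0.0, -0.3]
gripper_width: -0.002
gripper_force: 0.4
```

{"api": "carry_out", "payload": {"targets": [0,0,0,0,0,0,-1,0,0,0,0,0,0,-1,0,0,0,0,0,0,-1,0,0,0,0,0,0,-1,0,0,0,0,0,0,-1]}}

```text
time_s: 11.4
position: [0.5154, -0.2394, 0.0294]
eef_rot: [0.0, 0.048, 0.999, -0.0]
contact_force: [-0.9, -0.4, 0.0]
gripper_width: 0.003
gripper_force: 0.0
```

```bash
python3 - <<'E'
from h import *
s=optics.capture("side"); i=cv2.imread("pics/side0.png")[:,:,::-1]
f=lambda i:cv2.resize(i[240:305,270:350],None,fx=5,fy=5,interpolation=cv2.INTER_CUBIC)
cv2.imwrite("pics/c7.png",np.hstack([f(i),f(s["img"])])[:,:,::-1])
o=telemetry.get_obs();print(o["position"],o["contact_force"],tgt(264.5,.03))
E
```

```text
[ 0.51536634 -0.23941183  0.02936982] [-0.00275925  0.08792391 -0.55073533] [-0.0006  0.0002 -0.0006 -0.0009  0.0033 -0.0226]
```

View pics/c7.png

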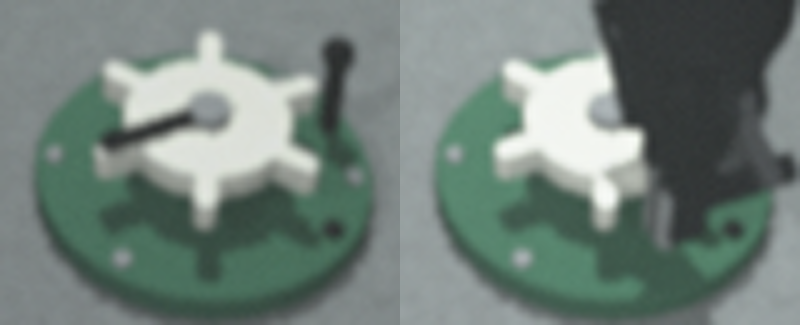

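The visible lugs are in their home places, but the gripper hides the ridge. Lifting straight up.

{"api": "carry_out", "payload": {"targets": [0,0,-0.02,0,0,0,-1,0,0,-0.05,0,0,0,-1,0,0,-0.09,0,0,0,-1,0,0,-0.13,0,0,0,-1,0,0,-0.17,0,0,0,-1,0,0,-0.2,0,0,0,-1,0,0,-0.2,0,0,0,-1,0,0,-0.2,0,0,0,-1,0,0,-0.2,0,0,0,-1]}}

```text
time_s: 12.35
position: [0.5145, -0.2389, 0.2275]
eef_rot: [-0.001, 0.048, 0.999, 0.001]
contact_force: [0.1, 0.6, 0.5]
gripper_width: -0.002
gripper_force: 0.0
```

```bash
python3 - <<'E'
from h import *
s=optics.capture("side"); i=cv2.imread("pics/side0.png")[:,:,::-1]
f=lambda i:cv2.resize(i[180:305,230:350],None,fx=3.3,fy=3.3,interpolation=cv2.INTER_CUBIC)
cv2.imwrite("pics/c8.png",np.hstack([f(i),f(s["img"])])[:,:,::-1])
o=telemetry.get_obs();print(o["position"],o["contact_force"])
E
```

```text
[ 0.5144544  -0.23880063  0.2270844 ] [-0.10838493  0.19512381  0.23085422]
```

View pics/c8.png

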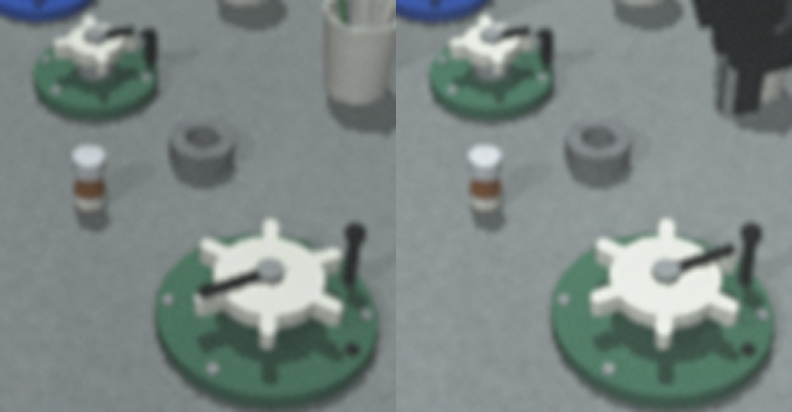

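The ridge now points at the peg (right half: ridge end (733,250), peg foot (748,280)). The lugs are home, and the tape, vial and small wheel are unchanged. Handing in.

```bash
python3 -c "
from rig import bot
print(bot.hand_in())"
```

```text
the job is handed in; nothing more can be done
None
```

I turned the dose counter three clicks anticlockwise, resting at the click before the last. In the final picture its ridge points at the peg and the small wheel, tape and vial look unmoved; the job is handed in, but no verdict came back.

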